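# Fill the tall jar with oak galls through the two-way chute

### The arm

A 6-joint arm with a two-finger parallel gripper is mounted at the origin on the work surface. World frame = base frame: x ahead of the robot, y to its left, z up, the work surface at z = 0. Lengths are in mm, angles in rad, forces in N, time in s.
With the tool pointing down it reaches from about 275 to 1000 mm from the base axis. Payload 8.4 kg.
Tool frame: the origin (TCP) lies between the finger pads; the fingertips stand 22 mm ahead of it and the grasp point (between the pads) lies 3 mm ahead of it (r.nose_length is the z of the fingertips in the tool frame, in mm); z points along the fingers, y is the line along which they close (so a half turn about z gives the same grasp; the last joint's range is limited). The gripper opens to 85 mm and grips with 20 to 120 N. Pads are 22 mm wide; open, the fingers measure 114 mm over their backs; the gripper's body (76 mm by 85 mm) begins 54 mm behind the grasp point. The pads swing forward as they close: fully open they stand 13 mm farther back than shut.
Start: joints at [-1.327, 0.353, 1.633, -0, 1.155, -0.002], TCP at [152.081, -606.217, 253.281] pointing down, gripper open.
Joint ranges: [-2.63, 2.63], [-0.92, 2.1], [0.06, 2.66], [-1.3, 4.44], [0, 2.69], [-3.02, 3.02]. Speed limits (rad/s): [2.22, 2.22, 2.79, 3.14, 3.14, 3.14].

### API

Orientations are given as [roll, pitch, yaw] about the fixed x, y, z axes, in that order (R = Rz(yaw) Ry(pitch) Rx(roll)).
In Python, from rig import r gives the robot as it stands.
- The arm moves only by the shell command python3 steer.py 'ROWS' [FORCE]. ROWS is rows parted by semicolons, their numbers by spaces, 1 to 5 of them, each of 7 numbers: a rotation vector rx, ry, rz in rad, then dx, dy, dz in mm, then the opening from 0.0 (shut) to 1.0 (fully open); each row shifts and turns the commanded pose from where the row before left it, along the tool's axes as they then stand; what a row does not reach is not made up. A row lasts 1/12 s, in which the tool goes at most 41.7 mm and 0.125 rad, less where a joint would pass 70% of its speed; a pose out of reach is approached as far as the arm can. The fingers move at their own pace and stop on an object; FORCE is the grip in N (left out, the last holds). Time passes only in rows, so rows that do not move let the fingers close. It prints the time, the measured TCP pose, the force, the opening and the grip force at its end.
- r.sense(): the state, without advancing time (a new reading comes with each control period).
- r.grab_frame(name): name is "scene" or "top"; returns the picture (400x640x3 uint8, red, green, blue); there is no depth.
- r.camera_params(name): a dict with "fx", "fy", "cx", "cy" (pixels), "rvec" (rotation vector, rad) and "tvec" (3), from world to camera coordinates, as OpenCV has them. Camera axes: x right, y down, z forward; pixel columns grow to the right and rows downward; lengths in mm; the calibration is good to about 2 mm. A picture is of the moment at which its call begins. camera_params takes no time and is no camera call.
- r.sign_off(): hands the job in; it is judged then, once.
The state is a dict: "clock": time; "qpos": joint angles; "qvel": joint speeds; "joint_efforts": joint torques, N m; "eef_pos": TCP position; "tcp_rot": TCP orientation; "contact_force": force on the tool from outside, world axes, zero at the start; "wrist_torque": the same for the moment, N m; "opening": opening from 0.0 (shut) to 1.0 (fully open); "grasp_force": force on a finger pad.
Only numpy, scipy, OpenCV 4.12 (cv2) and the standard library are available. Lean on these libraries where they do the work, as an engineer would, in place of code of your own. Each camera call takes 0.05 s, during which the arm holds its last target. There are 200 camera calls.

### The job

Fill the tall jar with the oak galls from the scoop: first swing the chute's flap fully over, by the knob of its hanging lever, so that it leads to the spout above the tall jar, then pour the scoop into the funnel so that all five galls end up in the tall jar. Set the empty scoop down upright on the table top again, with the flap left over, and leave the two jars and everything else where they stand.

Things in the scene. Friction and masses are not known exactly. Their poses are not given: they have to be found in the camera images.
- splitter: two-way filling chute, fixed: sheet-metal funnel over an inverted-Y chute (205 wide in y, 60 deep in x) between two steel rods on a wooden board 170 (x) x 274 (y) x 12 mm. Origin: centre of the board's underside, on the table; z up. Local -x is the lever's side, towards the robot within 17 degrees. Spouts at local y = +73 and -73, x = 0, 100 mm above the table. A clear window on its +x side
- hopper (a point): centre of the funnel's round mouth, level with its rim: 130 mm wide, 224 mm above the table, above local x = y = 0 of the chute; it narrows to a throat 52 mm wide, 187 mm above the table
- flap (a joint): diverter flap, a steel plate in the chute on a level shaft along local x, 140 mm above the table. 0: upright, midway; stops at -0.5 and +0.5 rad. Positive: its top edge swings to local -y, the lever's knob to local +y, and what is poured leaves at the +y spout; negative: at the -y spout. The knob points to the exit in use. Friction (1.5 N at the knob) holds it anywhere; starts near the middle
- flap_knob (a point): centre of the 20 mm black ball knob of the flap's hanging crank lever: the thin lever hangs from the shaft at local x = -40, and the ball stands out from its foot on a stub to x = -75 mm; 45 mm below the shaft, 95 mm above the table when upright. The funnel's rim (65 mm radius) is close above it, so the tool must come in tilted. Moving the ball sideways along its arc turns the flap
- jar_tall: the tall open glass jar, 80 mm high, 80 mm outside diameter, walls 4 mm; stands on the base board under one of the two spouts (either one). Empty. Origin: centre of its underside; loose
- jar_low: the low open glass jar, 40 mm high, 80 mm outside diameter, with some husks in it; stands under the other spout. Origin: centre of its underside; loose
- scoop: sheet-metal hand scoop with the galls. Origin: underside of the trough's back wall, on the table. Mouth to local -x, handle to +x. Trough 74 wide (y), 85 long (x 0 to -85), walls up to 44 mm high; floor 3 thick, flat to x = -52, then rising to the lip at x = -85, z = 11. Wooden flat-sided handle 16 wide (y), 20 deep, from x = 2, z = 31 to x = 105, z = 53 (rises 12 degrees). About 0.2 kg
- scoop_grip (a point): point inside the scoop's handle to grip, fingers closing along the scoop's y: local x = 45, z = 41 mm (41 mm above the table when the scoop stands)
- scoop_lip (a point): middle of the scoop's pouring lip: local x = -85, z = 11 mm
- strainer: bystander: wire tripod with a steel sieve, 120 mm wide at the feet, 187 mm high, fixed. Origin at its foot's centre
- mortar: bystander: dark stone mortar, 100 mm wide, 60 mm high, with its pestle leaning out to 110 mm. Origin under its centre
- ink_bottle: bystander: dark bottle, 54 mm wide, 115 mm high, behind the chute. Origin under its centre
- pot: bystander: small lidded white pot, 52 mm wide, 43 mm high, before the chute's lever. Origin under its centre
- pebble: bystander: grey pebble, 42 mm wide, 24 mm high, beside the scoop. Origin under its centre
- brush: bystander: paint brush, 170 mm long, lying beside the scoop on its other side
- palette_knife: bystander: palette knife, 200 mm long, lying at the left of the table
- gall1: oak gall 1 of 5 (all alike): a brown ball 20 mm across, 10 g, lying in the scoop at the start; it rolls. Origin: its centre
- gall2: oak gall 2 of 5 (all alike): a brown ball 20 mm across, 10 g, lying in the scoop at the start; it rolls. Origin: its centre
- gall3: oak gall 3 of 5 (all alike): a brown ball 20 mm across, 10 g, lying in the scoop at the start; it rolls. Origin: its centre
- gall4: oak gall 4 of 5 (all alike): a brown ball 20 mm across, 10 g, lying in the scoop at the start; it rolls. Origin: its centre
- gall5: oak gall 5 of 5 (all alike): a brown ball 20 mm across, 10 g, lying in the scoop at the start; it rolls. Origin: its centre

How it is judged (in metres and radians):
On the way, in this order (a step that is already met when the one before it is completed fails the run):
1. the flap is swung fully over to lead to the tall jar, before any gall has left the scoop (((y of jar_tall in the frame of splitter above 0.03 m and value of joint flap above 0.42 rad) or (y of jar_tall in the frame of splitter below -0.03 m and value of joint flap below -0.42 rad)) and distance between each of gall1, gall2, gall3, gall4, gall5 and scoop below 0.09 m), for 0.2 s.
2. all five galls are in the tall jar (horizontal distance between each of gall1, gall2, gall3, gall4, gall5 and jar_tall below 0.036 m and z of gall1 in the frame of jar_tall between 0 and 0.07 m and z of gall2 in the frame of jar_tall between 0 and 0.07 m and z of gall3 in the frame of jar_tall between 0 and 0.07 m and z of gall4 in the frame of jar_tall between 0 and 0.07 m and z of gall5 in the frame of jar_tall between 0 and 0.07 m), for 0.2 s.
At the end, for the whole second after the job is handed in: All five galls lie still in the tall jar (within 36 mm of its axis, under 70 mm above its underside); the flap is still over to that side (beyond 0.42 of 0.5 rad); the released scoop stands still and upright (within 0.1 rad) on the table top (origin within 7 mm of it) (all of step 2 and linear speed of each of gall1, gall2, gall3, gall4, gall5 below 0.03 m/s and linear speed of scoop below 0.02 m/s and ((y of jar_tall in the frame of splitter above 0.03 m and value of joint flap above 0.42 rad) or (y of jar_tall in the frame of splitter below -0.03 m and value of joint flap below -0.42 rad)) and height (world z) of scoop between -0.005 and 0.007 m and angle between scoop's own z axis and vertical below 0.1 rad); the robot touches nothing.
It fails at once if a jar is shifted by more than 15 mm or tipped (distance of any of jar_tall, jar_low from where it was at the start of the episode above 0.015 m or angle between any of jar_tall, jar_low's own z axis and vertical above 0.3 rad).
It fails at once if a bystander is shifted by more than 25 mm (distance of any of mortar, ink_bottle, pot, pebble, brush, palette_knife from where it was at the start of the episode above 0.025 m).
It also fails if it takes over 72 s, if anything falls off the work surface, if the arm or the gripper's body presses on something with over 40 N, if the wrist force passes 120 N, or if a joint passes its speed limit or range.

## Working session

There is one attempt and no reset: what is moved stays moved. The work goes in short steps, Python scripts to look and compute and a shell command to move; the robot and the scene stay as the last step left them, time stands still between calls to the robot, and variables do not carry over. Pictures are saved under pics/ and viewed, at most 13 in all, crops included, and the job is handed in when it is done.

```bash
ls; mkdir -p pics
python3 - <<'E'
from rig import r
import cv2
for n in("scene","top"):
    im=r.grab_frame(n); cv2.imwrite(f"pics/{n}0.png",im[:,:,::-1]); print(n,r.camera_params(n))
print(r.sense())
E
```

```text
pics
rig.py
steer.py
scene {'fx': 388.3157571311392, 'fy': 388.3157571311392, 'cx': 319.71778929383623, 'cy': 200.0978226768708, 'rvec': array([ 1.40979063, -2.60360567,  0.40583966]), 'tvec': array([390.03878299, 443.76446923, 981.73038507])}
top {'fx': 393.6715331594796, 'fy': 393.6715331594796, 'cx': 317.69973177630203, 'cy': 198.350712341237, 'rvec': array([ 2.21253895, -2.00388654,  0.2149454 ]), 'tvec': array([  32.44984332,  584.37212688, 1001.00197347])}
{'clock': 0.1, 'qpos': array([-1.32737859e+00,  3.53581785e-01,  1.63406899e+00, -2.52503562e-05,
        1.15519889e+00, -2.45786322e-03]), 'qvel': array([-0.00140545, -0.00404135, -0.00289899,  0.00078212,  0.00056263,
        0.00046167]), 'joint_efforts': array([-1.41995573e-03, -6.06359267e+01, -3.42821646e+01, -1.63793510e-05,
        3.98249977e-03,  7.49473230e-07]), 'eef_pos': array([ 151.98864765, -605.82029211,  252.63098274]), 'tcp_rot': array([-3.14033560e+00,  1.99984886e-05,  2.45885817e-01]), 'contact_force': array([-0.5526406 ,  0.13532195, -0.10917708]), 'wrist_torque': array([-0.04101958, -0.00987824,  0.00442331]), 'grasp_force': 0.0, 'opening': 0.998483678029611}
```

View pics/scene0.png

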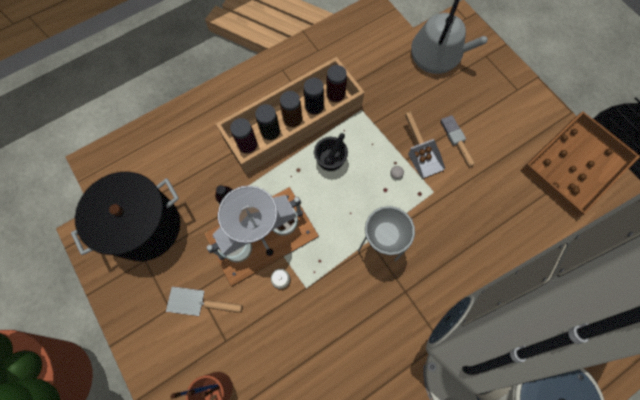

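View pics/top0.png

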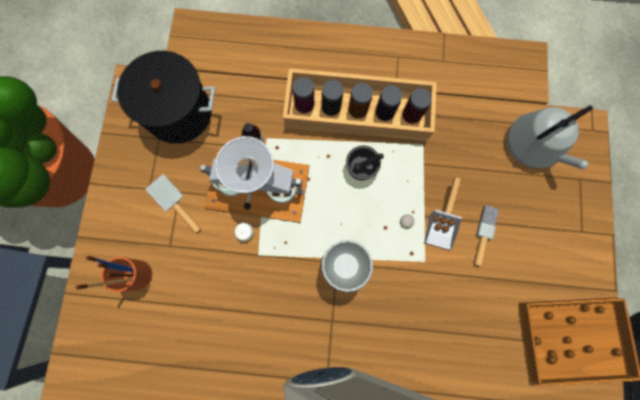

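The scene view has the chute near (260,230), the scoop near (425,155) and the pot at (280,279). The top view has the chute near (255,180), the scoop near (445,222) with its handle away from the robot, and the strainer at (347,266). I'll zoom in next.

```bash
cat > h.py <<'E'
import numpy as np, cv2
from scipy.spatial.transform import Rotation as R
from rig import r
def cam(n):
    p=r.camera_params(n); K=np.array([[p['fx'],0,p['cx']],[0,p['fy'],p['cy']],[0,0,1.]])
    return K,cv2.Rodrigues(p['rvec'])[0],p['tvec']
def ray(n,uv):
    K,Q,t=cam(n); return -Q.T@t, Q.T@np.linalg.solve(K,[uv[0],uv[1],1])
def onz(n,uv,z):
    o,d=ray(n,uv); return o+d*(z-o[2])/d[2]
def tri(a,b):  # a in scene, b in top -> point and gap
    o1,d1=ray("scene",a); o2,d2=ray("top",b)
    s=np.linalg.lstsq(np.c_[d1,-d2],o2-o1,rcond=None)[0]
    p,q=o1+d1*s[0],o2+d2*s[1]; return (p+q)/2,np.linalg.norm(p-q)
def proj(n,P):
    p=r.camera_params(n);K=cam(n)[0]
    return cv2.projectPoints(np.float64(P).reshape(-1,1,3),p['rvec'],p['tvec'],K,None)[0][:,0]
E
python3 - <<'E'
import cv2,numpy as np
s=cv2.imread('pics/scene0.png');t=cv2.imread('pics/top0.png')
def c(im,x,y,w,h,k): return cv2.resize(im[y:y+h,x:x+w],None,fx=k,fy=k,interpolation=cv2.INTER_CUBIC)
a=np.hstack([c(s,195,170,133,120,3),c(t,190,115,133,120,3)])
b=np.hstack([c(s,385,105,100,60,4)[:,:399],c(t,405,170,100,80,4)[:240,:399]])
b=np.hstack([c(s,380,100,100,90,4)[:, :399],c(t,405,170,100,90,4)[:,:399]])
cv2.imwrite('pics/a.png',a);cv2.imwrite('pics/b.png',b);print(a.shape,b.shape)
E
```

```text
(360, 798, 3) (360, 798, 3)
```

View pics/a.png

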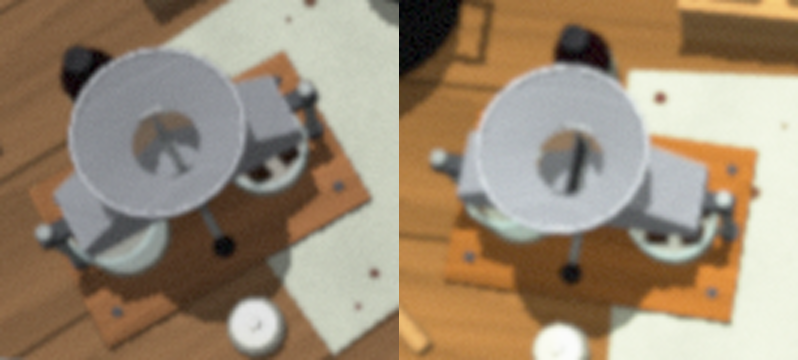

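View pics/b.png

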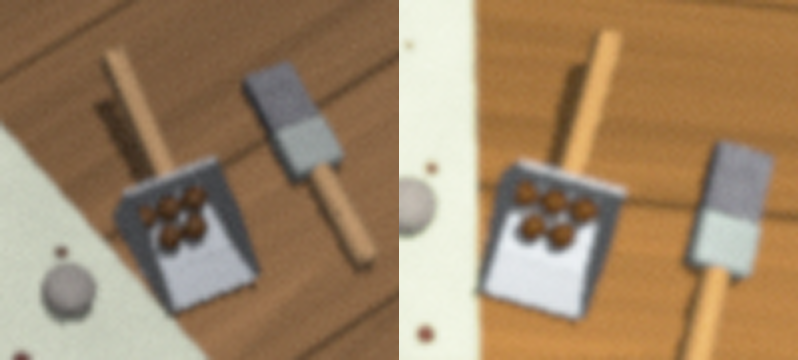

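```bash
cat > m.py <<'E'
from h import *
np.set_printoptions(precision=1,suppress=True)
A=lambda x,y:(195+x/3,170+y/3); B=lambda x,y:(190+(x-399)/3,115+y/3)
C=lambda x,y:(380+x/4,100+y/4); D=lambda x,y:(405+(x-399)/4,170+y/4)
for n,p,q in [("hopper",A(157,132),B(563,150)),("knob",A(224,245),B(571,273)),
 ("corner+x-y",A(285,52),B(755,150)),("corner-x-y",A(370,197),B(728,322)),
 ("pot",A(255,325),B(560,345)),
 ("lipR/left",C(170,312),D(480,290)),("lip2",C(257,272),D(582,318)),
 ("backL",C(122,195),D(518,160)),("backR",C(218,160),D(626,192)),
 ("handle end top",C(117,52),D(608,35)),("handle start",C(163,172),D(572,172)),("pebble",C(68,290),D(410,205))]:
    print(n,*tri(p,q))
print("corner -x+y scene",onz("scene",A(110,348),12),"top",onz("top",B(446,281),12),"scene +x+y",onz("scene",A(30,187),12))
print("strainer rim",tri((390,232),(347,266)), "jar tall rim bottom edge")
print("mortar",tri((331,153),(362,163)))
E
python3 m.py
```

```text
hopper [609.7 266.3 210.4] 0.4089508135330914
knob [533.3 269.7  91.6] 0.10565514562759373
corner+x-y [681.2 125.6  14.7] 2.6809927447425115
corner-x-y [515.7 134.   11.7] 0.2044701061305715
pot [476.3 285.3  12.3] 5.216169077377792
lipR/left [ 496.2 -221.6   -4.6] 0.3255769002555651
lip2 [ 482.9 -288.5    9.7] 1.993329566607998
backL [ 585.6 -237.5   20.8] 0.8368813974122532
backR [ 568.2 -310.5   28.5] 2.4685583703716896
handle end top [ 667.1 -281.    69.4] 1.843936668080264
handle start [ 582.5 -275.    20.5] 2.3123765146923785
pebble [ 552.3 -170.3   -8.3] 0.716538477881276
corner -x+y scene [527.3 403.8  12. ] top [527.9 400.1  12. ] scene +x+y [697.3 394.6  12. ]
strainer rim (array([400.9,   4.2, 166.9]), np.float64(2.3744976849787776)) jar tall rim bottom edge
mortar (array([689. , -21.7,  59.8]), np.float64(0.9820354189660934))
```

```bash
cat >> h.py <<'E'
def go(pos,rpy):
    """what remains, in tool axes, to bring the grasp-frame TCP to pos with orientation rpy"""
    s=r.sense(); Q=R.from_euler('xyz',s['tcp_rot']); T=R.from_euler('xyz',rpy)
    d=np.array(pos)-s['eef_pos']; w=(Q.inv()*T).as_rotvec()
    np.set_printoptions(precision=3,suppress=True)
    print("now",s['eef_pos'],s['tcp_rot'],"j",s['qpos'],"t",round(s['clock'],2))
    print("rotvec",w,"rows>=",np.linalg.norm(w)/.125,"| d in tool now",Q.inv().apply(d),"| d in tool after turn",T.inv().apply(d),"rows>=",np.linalg.norm(d)/41.7)
E
cat >> m.py <<'E'
print("--fixed z")
for n,p,q,z in [("hopper",A(157,132),B(563,150),224),("knob",A(224,245),B(571,273),95),("pot",A(255,325),B(560,345),40),
 ("lip1",C(170,312),D(480,290),11),("lip2",C(257,272),D(582,318),11),("backL",C(122,195),D(518,160),44),("backR",C(218,160),D(626,192),44),
 ("handle end",C(117,52),D(608,35),61),("handle start",C(163,172),D(572,172),44),("pebble",C(68,290),D(410,205),12),("mortar",(331,153),(362,163),60)]:
    print(n,onz("scene",p,z),onz("top",q,z))
E
python3 m.py | sed -n '/--/,$p'
python3 -c "
from h import *
go([420,247,380],[np.pi,0,.2])"
```

```text
--fixed z
hopper [605.2 266.2 224. ] [605.7 263.3 224. ]
knob [532.5 269.7  95. ] [532.8 269.1  95. ]
pot [469.5 283.9  40. ] [475.8 280.7  40. ]
lip1 [ 493.7 -214.6   11. ] [ 494.1 -217.4   11. ]
lip2 [ 483.6 -287.5   11. ] [ 481.8 -288.3   11. ]
backL [ 579.2 -226.7   44. ] [ 581.2 -230.7   44. ]
backR [ 563.2 -302.3   44. ] [ 566.4 -304.6   44. ]
handle end [ 669.1 -285.7   61. ] [ 670.5 -283.7   61. ]
handle start [ 577.5 -262.8   44. ] [ 576.5 -267.6   44. ]
pebble [ 548.1 -162.3   12. ] [ 548.4 -165.9   12. ]
mortar [688.4 -21.8  60. ] [689.4 -21.6  60. ]
now [ 151.989 -605.82   252.631] [-3.14   0.     0.246] j [-1.327  0.354  1.634 -0.     1.155 -0.002] t 0.1
rotvec [-0.001  0.     0.046] rows>= 0.3672241698946515 | d in tool now [ 467.537 -762.091 -126.42 ] | d in tool after turn [ 432.098 -782.575 -127.369] rows>= 21.653964553393283
```

```bash
python3 steer.py '0 0 0 27.3 -23.8 -12.3 1;0 0 0 27.3 -23.8 -12.3 1;0 0 0 27.3 -23.8 -12.3 1;0 0 0 27.3 -23.8 -12.3 1;0 0 0 27.3 -23.8 -12.3 1' 20
python3 steer.py '0 0 0 27.3 -23.8 -12.3 1;0 0 0 27.3 -23.8 -12.3 1;0 0 0 27.3 -23.8 -12.3 1;0 0 0 27.3 -23.8 -12.3 1;0 0 0 27.3 -23.8 -12.3 1'
python3 steer.py '0 0 0 27.3 -23.8 -12.3 1;0 0 0 27.3 -23.8 -12.3 1;0 0 0 10.8 -36.7 1.5 1;0 0 0 10.8 -36.7 1.5 1;0 0 0 10.8 -36.7 1.5 1'
python3 steer.py '0 0 0 10.8 -36.7 1.5 1;0 0 0 10.8 -36.7 1.5 1;0 0 0 10.8 -36.7 1.5 1;0 0 0 10.8 -36.7 1.5 1;0 0 0 10.8 -36.7 1.5 1'
python3 steer.py '0 0 0 10.8 -36.7 1.5 1;0 0 0 10.8 -36.7 1.5 1;0 0 0 10.8 -36.7 1.5 1;0 0 0 10.8 -36.7 1.5 1;0 0 0 10.8 -36.7 1.5 1'
python3 -c "
from h import *
go([425,247,202],[np.pi,-.785,.2])"
```

```text
clock: 0.52
eef_pos: [256.0, -455.9, 314.9]
tcp_rot: [-3.141, 0.0, 0.245]
contact_force: [0.5, -0.2, -0.2]
opening: 1.004
grasp_force: 0.0
clock: 0.93
eef_pos: [359.4, -307.2, 376.7]
tcp_rot: [-3.141, 0.0, 0.246]
contact_force: [0.4, -0.6, 0.7]
opening: 0.999
grasp_force: 0.0
clock: 1.35
eef_pos: [404.8, -133.1, 396.2]
tcp_rot: [-3.141, 0.0, 0.246]
contact_force: [1.0, -0.1, 0.0]
opening: 0.998
grasp_force: 0.0
clock: 1.77
eef_pos: [412.1, 58.1, 388.8]
tcp_rot: [3.142, -0.0, 0.246]
contact_force: [1.0, 0.8, -0.4]
opening: 0.999
grasp_force: 0.0
clock: 2.18
eef_pos: [419.8, 249.4, 381.1]
tcp_rot: [3.141, 0.0, 0.246]
contact_force: [0.7, -0.7, 0.4]
opening: 1.003
grasp_force: 0.0
now [419.8   249.4   381.149] [3.141 0.    0.246] j [ 0.533  0.03   1.75  -0.     1.362  1.858] t 2.18
rotvec [-0.018  0.785  0.044] rows>= 6.291486424723313 | d in tool now [  4.486   3.571 179.149] | d in tool after turn [-123.359    3.385  129.993] rows>= 4.298338469228114
```

```bash
python3 steer.py '0 .112 0 0 0 0 .6;0 .112 0 0 0 0 .6;0 .112 0 0 0 0 .6;0 .112 0 0 0 0 .6;0 .112 0 0 0 0 .6'
python3 steer.py '0 .112 0 0 0 0 .6;0 .113 0 0 0 0 .6;0 0 0 0 0 0 .6' | head -3
python3 -c "
from h import *
z=np.array([.686,.172,-.707]); k=np.array([532.6,269.4,95])
go(k-110*z,[np.pi,-.785,.246])"
```

```text
clock: 2.6
eef_pos: [420.1, 247.8, 381.7]
tcp_rot: [-3.14, -0.565, 0.246]
contact_force: [0.5, -0.9, -1.1]
opening: 0.595
grasp_force: 0.0
clock: 2.85
eef_pos: [418.6, 245.1, 378.7]
tcp_rot: [3.137, -0.772, 0.247]
now [418.644 245.112 378.668] [ 3.137 -0.772  0.247] j [ 0.756 -0.292  2.224 -0.647  0.607  2.507] t 2.85
rotvec [0.004 0.013 0.001] rows>= 0.1078497907942125 | d in tool now [-115.971    3.374  174.482] | d in tool after turn [-118.198    4.168  172.964] rows>= 5.024809854109059
```

```bash
python3 steer.py '0 0 0 -20 .6 29 .6;0 0 0 -20 .6 29 .6;0 0 0 -20 .6 29 .6;0 0 0 -20 .6 29 .6;0 0 0 -20 .6 29 .6'
python3 steer.py '0 0 0 -17 .6 29 .6;0 0 0 0 0 0 .6' | head -3
python3 -c "
from h import *
z=np.array([.686,.172,-.707]); k=np.array([532.6,269.4,95])
go(k-3*z,[np.pi,-.785,.246])
cv2.imwrite('pics/k1.png',cv2.resize(np.hstack([r.grab_frame('scene')[150:330,180:380],r.grab_frame('top')[90:270,170:370]])[:,:,::-1],None,fx=2,fy=2))"
```

```text
clock: 3.27
eef_pos: [454.3, 242.3, 235.8]
tcp_rot: [3.132, -0.725, 0.266]
contact_force: [-0.1, -0.7, 0.3]
opening: 0.596
grasp_force: 0.0
clock: 3.43
eef_pos: [465.8, 239.7, 218.9]
tcp_rot: [3.14, -0.7, 0.259]
now [465.764 239.652 218.852] [ 3.14  -0.7    0.259] j [ 0.609  0.045  2.333 -1.178  0.243  3.01 ] t 3.43
rotvec [-0.008  0.085  0.01 ] rows>= 0.6847999695282196 | d in tool now [-24.84  -11.842 138.245] | d in tool after turn [-36.563 -12.576 135.551] rows>= 3.380277882248101
```

View pics/k1.png

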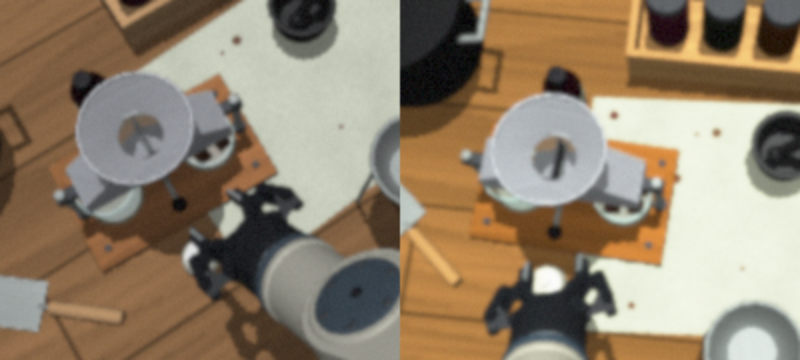

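```bash
python3 -c "
from h import *
z=R.from_euler('xyz',[np.pi,-.55,.38]).apply([0,0,1]); k=np.array([532.6,269.4,95]);print(z)
go(k-110*z,[np.pi,-.55,.38])"
```

```text
[ 0.48540114  0.19387539 -0.85252452]
now [465.116 240.194 221.133] [-3.141 -0.704  0.258] j [ 0.611  0.04   2.334 -1.178  0.245  3.012] t 3.53
rotvec [ 0.071 -0.154 -0.099] rows>= 1.572551612039839 | d in tool now [-9.034 -4.011 34.782] | d in tool after turn [-3.264 -2.091 35.951] rows>= 0.8671243188608933
```

```bash
python3 steer.py '.014 -.031 -.02 0 0 0 .6;.014 -.031 -.02 0 0 0 .6;.014 -.031 -.02 0 0 0 .6;.014 -.031 -.02 0 0 0 .6;.014 -.031 -.02 0 0 0 .6'
python3 steer.py '0 0 0 0 0 0 .6' |head -1
python3 -c "
from h import *
z=R.from_euler('xyz',[np.pi,-.55,.38]).apply([0,0,1]); k=np.array([532.6,269.4,95])
go(k-90*z,[np.pi,-.55,.38])"
```

```text
clock: 3.95
eef_pos: [463.7, 240.2, 222.1]
tcp_rot: [3.136, -0.583, 0.357]
contact_force: [-0.7, 0.5, -0.7]
opening: 0.601
grasp_force: 0.0
clock: 4.03
now [464.742 240.422 222.838] [ 3.136 -0.585  0.357] j [ 0.539  0.03   2.265 -0.377  0.289  2.086] t 4.03
rotvec [ 0.018 -0.034 -0.019] rows>= 0.3466343180344566 | d in tool now [-5.956 -2.66  57.333] | d in tool after turn [-3.932 -1.741 57.542] rows>= 1.3837521099831847
```

```bash
python3 steer.py '.018 -.034 -.019 0 0 0 .6;0 0 0 -2 -.9 29 .6;0 0 0 -2 -.9 29 .6;0 0 0 0 0 20 .6;0 0 0 0 0 0 .6'
python3 -c "
from h import *
z=R.from_euler('xyz',[np.pi,-.55,.38]).apply([0,0,1]); k=np.array([532.6,269.4,95])
go(k-3*z,[np.pi,-.55,.38])"
```

```text
clock: 4.45
eef_pos: [498.0, 254.9, 149.9]
tcp_rot: [3.141, -0.547, 0.377]
contact_force: [-0.5, -0.2, -0.7]
opening: 0.601
grasp_force: 0.0
now [497.984 254.935 149.86 ] [ 3.141 -0.547  0.377] j [ 0.511  0.233  2.235 -0.494  0.148  2.175] t 4.45
rotvec [ 0.002  0.003 -0.003] rows>= 0.04055386981845977 | d in tool now [ 3.52  -0.758 63.364] | d in tool after turn [ 3.305 -0.594 63.377] rows>= 1.5219630301549139
```

```bash
python3 steer.py '0 -.05 0 0 0 0 .6;0 -.05 0 0 0 0 .6;0 -.05 0 0 0 0 .6;0 0 0 0 0 0 .6'
python3 -c "
from h import *
k=np.array([532.6,269.4,95]);e=[np.pi,-.4,.38]
z=R.from_euler('xyz',e).apply([0,0,1])
go(k-3*z,e)"
```

```text
clock: 4.78
eef_pos: [499.6, 255.7, 154.7]
tcp_rot: [3.141, -0.406, 0.376]
contact_force: [0.8, 0.3, 0.4]
opening: 0.603
grasp_force: 0.0
now [499.626 255.651 154.722] [ 3.141 -0.406  0.376] j [ 0.498  0.239  2.136 -0.136  0.366  1.81 ] t 4.78
rotvec [ 0.002 -0.006 -0.004] rows>= 0.06101347765592339 | d in tool now [ 9.219 -0.694 65.977] | d in tool after turn [ 9.645 -0.537 65.918] rows>= 1.5976441551106713
```

```bash
python3 steer.py '0 0 0 4 -.3 16.5 .6;0 0 0 3 -.2 16.5 .6;0 0 0 2 -.1 16.5 .6;0 0 0 0 0 16.5 .6;0 0 0 0 0 0 .6'
python3 -c "
from h import *
k=np.array([532.6,269.4,95]);e=[np.pi,-.4,.38]
z=R.from_euler('xyz',e).apply([0,0,1])
go(k-3*z,e)
cv2.imwrite('pics/k2.png',cv2.resize(np.hstack([r.grab_frame('scene')[150:330,180:380],r.grab_frame('top')[90:270,170:370]])[:,:,::-1],None,fx=2,fy=2))"
```

```text
clock: 5.2
eef_pos: [529.3, 267.3, 93.7]
tcp_rot: [3.14, -0.404, 0.377]
contact_force: [-0.4, -0.2, -0.3]
opening: 0.599
grasp_force: 0.0
now [529.308 267.332  93.684] [ 3.14  -0.404  0.377] j [ 0.49   0.393  2.104 -0.19   0.248  1.859] t 5.2
rotvec [ 0.003 -0.004 -0.003] rows>= 0.044982302601018015 | d in tool now [ 4.043 -0.703 -2.71 ] | d in tool after turn [ 4.035 -0.7   -2.723] rows>= 0.1179257962699186
```

View pics/k2.png

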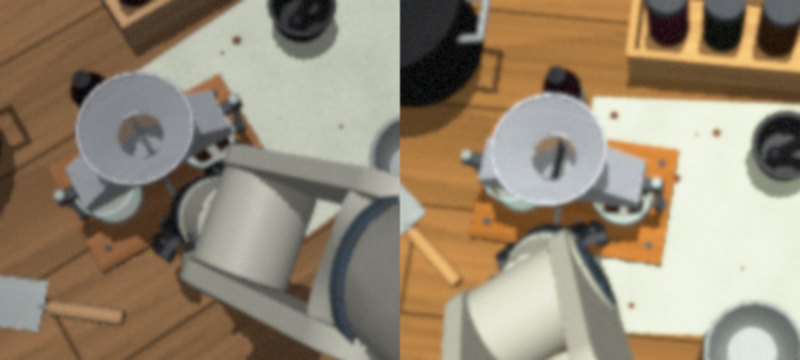

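The gripper straddles the hidden knob, and the wrist is clear of the funnel rim. I'll close on the ball now.

```bash
python3 steer.py '0 0 0 2 0 0 0;0 0 0 0 0 0 0;0 0 0 0 0 0 0;0 0 0 0 0 0 0;0 0 0 0 0 0 0' 25
python3 -c "
from h import *
s=r.sense();Q=R.from_euler('xyz',s['tcp_rot']);go(s['eef_pos'],s['tcp_rot'])
for d in ([.5,10,1.2],[.6,11.6,4.3]): print(Q.inv().apply(d))"
```

```text
clock: 5.72
eef_pos: [532.0, 268.4, 96.9]
tcp_rot: [3.14, -0.406, 0.377]
contact_force: [-4.1, -0.7, 8.1]
opening: 0.214
grasp_force: 24.2
now [532.043 268.354  96.938] [ 3.14  -0.406  0.377] j [ 0.489  0.39   2.099 -0.184  0.254  1.852] t 5.72
rotvec [0. 0. 0.] rows>= 0.0 | d in tool now [0. 0. 0.] | d in tool after turn [0. 0. 0.] rows>= 0.0
[ 4.282 -9.115  0.523]
[  6.133 -10.562  -2.057]
```

```bash
python3 steer.py '0 0 0 2.1 -4.5 .3 0;0 0 0 2.1 -4.5 .3 0;0 0 0 3 -5.2 -1 0;0 0 0 0 0 0 0'
python3 steer.py '0 0 0 3 -5.2 -1 0;0 0 0 0 0 0 0'
```

```text
clock: 6.05
eef_pos: [532.4, 283.6, 99.2]
tcp_rot: [3.14, -0.404, 0.377]
contact_force: [-0.2, -2.0, 0.9]
opening: 0.209
grasp_force: 24.9
clock: 6.22
eef_pos: [532.6, 289.3, 101.3]
tcp_rot: [3.14, -0.404, 0.377]
contact_force: [-1.8, -3.1, 2.5]
opening: 0.212
grasp_force: 25.1
```

```bash
python3 steer.py '0 0 0 1 -1.8 -.5 0;0 0 0 0 0 0 0' | grep -E "eef|contact"
python3 steer.py '0 0 0 1 -1.8 -.5 0;0 0 0 0 0 0 0'| grep -E "eef|contact"
```

```text
eef_pos: [532.6, 290.3, 101.8]
contact_force: [1.2, -7.9, 2.0]
eef_pos: [532.5, 290.7, 102.0]
contact_force: [7.6, -17.0, -2.7]
```

```bash
python3 steer.py '0 0 0 -.8 1.4 .4 0;0 0 0 0 0 0 .35;0 0 0 0 0 0 .6;0 0 0 0 0 0 .6;0 0 0 0 0 -20 .6'
python3 steer.py '0 0 0 0 0 -30 .6;0 0 0 -5 0 -35 .6;0 0 0 -5 0 -35 .6;0 0 0 -5 0 -35 .6;0 -.1 0 0 0 -35 1'
python3 steer.py '0 -.1 0 0 0 -30 1;0 -.1 0 0 0 -30 1;0 -.1 0 0 0 0 1;0 0 0 0 0 0 1' >/dev/null
python3 -c "
from h import *
go([430,0,430],[np.pi,0,.1])
cv2.imwrite('pics/k3.png',cv2.resize(np.hstack([r.grab_frame('scene')[160:300,190:330],r.grab_frame('top')[110:250,180:320]])[:,:,::-1],None,fx=2.8,fy=2.8,interpolation=cv2.INTER_CUBIC))"
```

```text
clock: 6.97
eef_pos: [525.0, 288.8, 118.3]
tcp_rot: [3.139, -0.402, 0.378]
contact_force: [-0.1, -0.2, 0.7]
opening: 0.601
grasp_force: 0.0
clock: 7.38
eef_pos: [447.4, 257.9, 266.6]
tcp_rot: [3.139, -0.312, 0.378]
contact_force: [1.3, -1.1, -1.2]
opening: 0.728
grasp_force: 0.0
now [439.874 255.781 327.048] [ 3.14  -0.017  0.376] j [ 0.526  0.094  1.799 -0.004  1.232  1.723] t 7.72
rotvec [-0.001 -0.017  0.276] rows>= 2.2114672307986587 | d in tool now [-101.304  234.443 -104.378] | d in tool after turn [ -35.36   253.517 -102.952] rows>= 6.6162925441862015
```

View pics/k3.png

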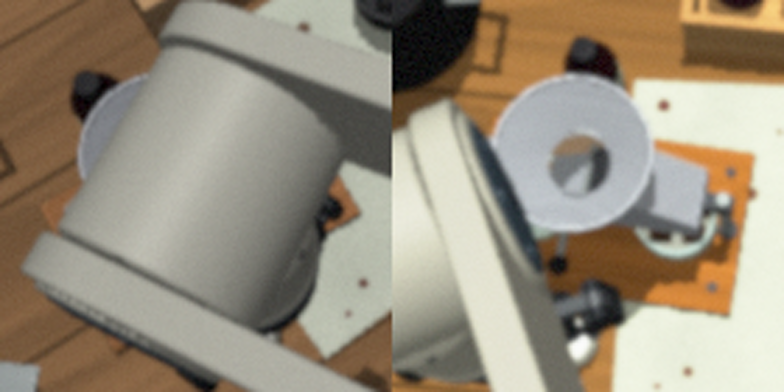

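```bash
python3 -c "
from h import *
k=onz('top',(239.3,204.6),100); c=np.array([605.5,265]); d=k[:2]-c; a=-.049
y=-np.sin(a)*d[0]+np.cos(a)*d[1]; print(k,y,np.arcsin(y/45))
go([615,-275,320],[np.pi,0,-.178])"
```

```text
[533.51780419 289.23361417 100.        ] 20.678811207607314 0.47746497283603173
now [437.761 254.424 323.707] [ 3.139 -0.017  0.376] j [ 0.527  0.092  1.808 -0.006  1.224  1.724] t 7.82
rotvec [-0.002 -0.018  0.554] rows>= 4.430889636413022 | d in tool now [-29.392 557.523   4.69 ] | d in tool after turn [268.179 489.677   3.707] rows>= 13.388888115509133
```

```bash
python3 steer.py '0 -.003 .111 0 0 0 1;0 -.003 .111 0 0 0 1;0 -.003 .111 0 0 0 1;0 -.003 .111 0 0 0 1;0 -.003 .111 0 0 0 1' >/dev/null
python3 steer.py '0 0 0 19.2 35 0 1;0 0 0 19.2 35 0 1;0 0 0 19.2 35 0 1;0 0 0 19.2 35 0 1;0 0 0 19.2 35 0 1' >/dev/null
python3 steer.py '0 0 0 19.2 35 0 1;0 0 0 19.2 35 0 1;0 0 0 19.2 35 0 1;0 0 0 19.2 35 0 1;0 0 0 19.2 35 0 1' >/dev/null
python3 steer.py '0 0 0 19.2 35 0 .7;0 0 0 19.2 35 0 .7;0 0 0 19.2 35 0 .7;0 0 0 19.2 35 0 .7;0 0 0 0 0 0 .7'
python3 -c "
from h import *
go([615,-275,150],[np.pi,0,-.178])"
```

```text
clock: 9.48
eef_pos: [614.7, -281.5, 321.4]
tcp_rot: [3.141, -0.002, -0.183]
contact_force: [-1.6, 0.9, -0.7]
opening: 0.7
grasp_force: 0.0
now [ 614.748 -281.499  321.368] [ 3.141 -0.002 -0.183] j [-0.432  0.381  1.441 -0.     1.318  1.322] t 9.48
rotvec [ 0.001 -0.002 -0.005] rows>= 0.0405895978696241 | d in tool now [ -1.251  -6.564 171.361] | d in tool after turn [ -0.903  -6.441 171.368] rows>= 4.112507648680698
```

```bash
python3 steer.py '0 0 0 0 -3.2 35 .7;0 0 0 0 -3.2 35 .7;0 0 0 -.9 0 35 .7;0 0 0 0 0 35 .7;0 0 0 0 0 35 .7'
python3 steer.py '0 0 0 0 0 35 .7;0 0 0 0 0 33 .7;0 0 0 0 0 21 .7;0 0 0 0 0 13.3 .7;0 0 0 0 0 0 .7'
python3 -c "
from h import *
go([615,-275,44],[np.pi,0,-.178])"
```

```text
clock: 9.9
eef_pos: [613.5, -268.0, 146.1]
tcp_rot: [-3.14, -0.001, -0.179]
contact_force: [1.6, -0.6, 1.4]
opening: 0.701
grasp_force: 0.0
clock: 10.32
eef_pos: [612.3, -267.3, 42.8]
tcp_rot: [-3.138, 0.004, -0.179]
contact_force: [-0.7, 0.4, 0.6]
opening: 0.698
grasp_force: 0.0
now [ 612.27  -267.269   42.774] [-3.138  0.004 -0.179] j [-0.415  0.659  1.662  0.003  0.826  1.333] t 10.32
rotvec [-0.003  0.004 -0.001] rows>= 0.043159029484330536 | d in tool now [ 4.058  7.118 -1.266] | d in tool after turn [ 4.055  7.126 -1.226] rows>= 0.19880630370117028
```

```bash
python3 steer.py '0 0 0 2 3.5 -.5 .7;0 0 0 2 3.5 -.5 .7;0 0 0 0 0 0 .5;0 0 0 0 0 0 0;0 0 0 0 0 0 0' 80
python3 steer.py '0 0 0 0 0 0 0;0 0 0 0 0 0 0;0 0 0 0 0 0 0;0 0 0 0 0 0 0'
```

```text
clock: 10.73
eef_pos: [618.4, -276.9, 48.7]
tcp_rot: [-3.14, -0.003, -0.18]
contact_force: [-0.4, -0.5, -0.6]
opening: 0.28
grasp_force: 0.0
clock: 11.07
eef_pos: [618.3, -276.7, 48.4]
tcp_rot: [-3.14, -0.002, -0.179]
contact_force: [-0.9, -0.1, 5.3]
opening: 0.168
grasp_force: 77.6
```

```bash
python3 steer.py '0 0 0 0 0 -5 0;0 0 0 0 0 -10 0;0 0 0 0 0 -20 0;0 0 0 0 0 -20 0;0 0 0 0 0 -5 0'
python3 steer.py '0 0 0 0 0 0 0;0 0 0 0 0 0 0'
python3 -c "
from h import *
go([570,0,370],[np.pi,0,.1])
cv2.imwrite('pics/s1.png',cv2.resize(np.hstack([r.grab_frame('scene')[80:220,360:500],r.grab_frame('top')[140:280,380:520]])[:,:,::-1],None,fx=2.8,fy=2.8,interpolation=cv2.INTER_CUBIC))"
```

```text
clock: 11.48
eef_pos: [619.3, -277.2, 111.0]
tcp_rot: [-3.14, -0.005, -0.179]
contact_force: [0.9, -0.5, -1.9]
opening: 0.171
grasp_force: 77.9
clock: 11.65
eef_pos: [617.6, -276.5, 107.3]
tcp_rot: [-3.139, -0.001, -0.18]
contact_force: [-0.2, -0.5, -2.6]
opening: 0.168
grasp_force: 77.8
now [ 617.571 -276.519  107.338] [-3.139 -0.001 -0.18 ] j [-0.424  0.584  1.621  0.003  0.936  1.324] t 11.65
rotvec [-0.002 -0.001 -0.28 ] rows>= 2.2361113941380784 | d in tool now [ -95.923 -264.181 -262.153] | d in tool after turn [ -19.728 -279.886 -262.662] rows>= 9.216779097011436
```

View pics/s1.png

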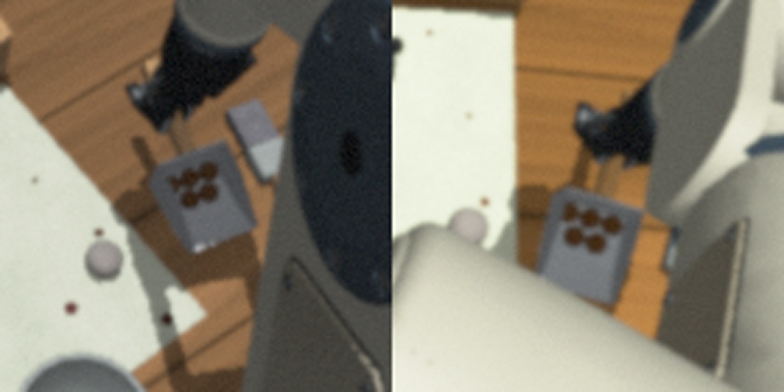

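```bash
python3 steer.py '0 0 0 0 0 -15 0;0 0 0 0 0 -30 0;0 0 0 0 0 -38 0;0 0 0 0 0 -38 0;0 0 0 0 0 -38 0' >/dev/null
python3 steer.py '0 0 0 0 0 -38 0;0 0 0 0 0 -38 0;0 0 0 0 0 -25 0;0 0 0 0 0 -13 0;0 0 0 0 0 0 0'
python3 steer.py '0 0 -.05 1 -3 0 0;0 0 -.05 2 -7 0 0;0 0 -.05 4 -12 0 0;0 0 -.05 6 -16 0 0;0 0 -.05 9 -20 0 0'
python3 steer.py '0 0 -.05 12 -24 0 0;0 0 -.05 13 -26 0 0;0 0 -.05 15 -26 0 0;0 0 -.05 16 -26 0 0;0 0 -.05 17 -26 0 0'
python3 steer.py '0 0 -.04 17 -26 0 0;0 0 -.03 17 -26 0 0;0 0 -.01 17 -26 0 0;0 0 0 17 -26 0 0;0 0 0 17 -26 0 0'
python3 -c "
from h import *
go([750,326,380],[np.pi,0,.4])"
```

```text
clock: 12.58
eef_pos: [618.3, -277.6, 382.7]
tcp_rot: [-3.14, -0.004, -0.18]
contact_force: [1.2, 0.4, -2.1]
opening: 0.169
grasp_force: 77.9
clock: 13.0
eef_pos: [640.8, -220.1, 376.6]
tcp_rot: [-3.138, 0.004, 0.072]
contact_force: [0.1, 0.1, -2.1]
opening: 0.171
grasp_force: 77.8
clock: 13.42
eef_pos: [691.1, -79.9, 376.8]
tcp_rot: [-3.138, 0.003, 0.323]
contact_force: [0.4, -0.2, -2.1]
opening: 0.169
grasp_force: 77.8
clock: 13.83
eef_pos: [722.4, 72.2, 377.1]
tcp_rot: [-3.139, 0.003, 0.401]
contact_force: [-0.0, 0.3, -2.2]
opening: 0.169
grasp_force: 77.9
now [722.442  72.244 377.064] [-3.139  0.003  0.401] j [0.097 0.44  1.237 0.002 1.469 1.267] t 13.83
rotvec [-0.003  0.003  0.001] rows>= 0.03516617788024592 | d in tool now [ 124.336 -222.922   -2.627] | d in tool after turn [ 124.2   -222.994   -2.936] rows>= 6.12147167888652
```

```bash
python3 steer.py '0 0 0 14.5 -26 0 0;0 0 0 14.5 -26 0 0;0 0 0 14.5 -26 0 0;0 0 0 14.5 -26 0 0;0 0 0 14.5 -26 0 0' >/dev/null
python3 steer.py '0 0 0 14.5 -26 0 0;0 0 0 14.5 -26 0 0;0 0 0 10 -18 0 0;0 0 0 7 -12 0 0;0 0 0 4 -7 0 0'>/dev/null
python3 steer.py '0 0 0 2 -4 0 0;0 0 0 0 0 0 0;0 0 0 0 0 0 0'
python3 -c "
from h import *
go([750,326,287],[np.pi,0,.4])
cv2.imwrite('pics/p1.png',cv2.resize(np.hstack([r.grab_frame('scene')[120:300,160:360],r.grab_frame('top')[70:250,160:360]])[:,:,::-1],None,fx=2,fy=2,interpolation=cv2.INTER_CUBIC))"
```

```text
clock: 14.92
eef_pos: [751.0, 323.5, 381.4]
tcp_rot: [-3.141, -0.001, 0.4]
contact_force: [0.8, 0.2, -3.0]
opening: 0.171
grasp_force: 77.9
now [750.953 323.54  381.383] [-3.141 -0.001  0.4  ] j [0.405 0.605 0.967 0.001 1.568 1.576] t 14.92
rotvec [-0.001 -0.001 -0.   ] rows>= 0.012519066354059728 | d in tool now [-0.027 -2.537 94.386] | d in tool after turn [ 0.08  -2.637 94.383] rows>= 2.264268874544154
```

View pics/p1.png

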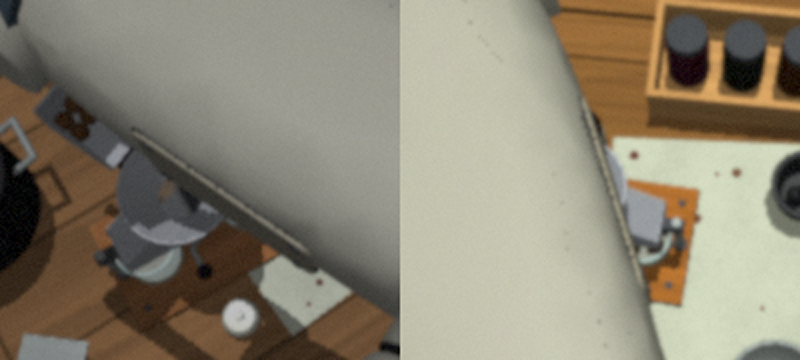

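```bash
python3 -c "
from h import *
np.set_printoptions(precision=1,suppress=True)
print(tri((116,210),(156,85)),'lip px',proj('scene',[[628.5,273,343]]), onz('scene',(219,197.5),343))
print('pot rim nearest', onz('top',(205,108),130))
for th in (0,.15,.3,.5,.7,.9):
    T=R.from_euler('xyz',[np.pi,-th,.4]); lz=245-15*min(th/.5,1)
    print(th,np.array([628.5,274.7,lz])-T.apply([-132,0,37.5]))"
```

```text
(array([810. , 530.5, 166.9]), np.float64(1.4936837970660743)) lip px [[227.6 190.1]] [624.2 294.9 343. ]
pot rim nearest [776.6 408.7 130. ]
0 [750.1 326.1 282.5]
0.15 [743.6 323.3 297.3]
0.3 [734.4 319.5 310.8]
0.5 [718.6 312.8 326.2]
0.7 [699.2 304.6 343.7]
0.9 [677.  295.2 356.7]
```

```bash
python3 steer.py '0 0 0 0 -.6 15 0;0 0 0 0 -.6 25 0;0 0 0 0 -.6 25 0;0 0 0 0 -.6 18 0;0 0 0 0 0 12 0' >/dev/null
python3 steer.py '0 0 0 0 0 0 0;0 0 0 0 0 0 0'
python3 -c "
from h import *
go([750,326,281],[np.pi,0,.4])"
```

```text
clock: 15.6
eef_pos: [750.1, 326.4, 287.1]
tcp_rot: [-3.14, -0.002, 0.4]
contact_force: [0.7, 1.1, -1.5]
opening: 0.17
grasp_force: 77.8
now [750.145 326.417 287.133] [-3.14  -0.002  0.4  ] j [0.408 0.642 1.098 0.001 1.4   1.579] t 15.6
rotvec [-0.001 -0.002 -0.   ] rows>= 0.017150005049029287 | d in tool now [-0.306  0.336  6.132] | d in tool after turn [-0.296  0.327  6.133] rows>= 0.14744366976538403
```

```bash
python3 steer.py '0 .05 0 -2 0 -4.6 0;0 .05 0 -2 0 -4.6 0;0 .05 0 -2.2 0 -4.6 0;0 .05 0 -2.3 0 -4.6 0;0 .05 0 -2.3 0 -4.6 0'
python3 steer.py '0 .04 0 -2.1 0 -3.6 0;0 .04 0 -2.1 0 -3.6 0;0 .04 0 -2.1 0 -3.6 0;0 .04 0 -2.1 0 -3.6 0;0 .04 0 -2.1 0 -3.6 0'
python3 steer.py '0 0 0 0 0 0 0;0 0 0 0 0 0 0'
python3 -c "
from h import *
s=r.sense();Q=R.from_euler('xyz',s['tcp_rot']);print(s['eef_pos']+Q.apply([-132,0,37.5]))
cv2.imwrite('pics/p2.png',cv2.resize(np.hstack([r.grab_frame('scene')[120:300,160:360],r.grab_frame('top')[70:250,160:360]])[:,:,::-1],None,fx=2,fy=2,interpolation=cv2.INTER_CUBIC))"
```

```text
clock: 16.02
eef_pos: [738.8, 322.0, 311.9]
tcp_rot: [-3.14, -0.258, 0.4]
contact_force: [-0.7, -0.3, -3.0]
opening: 0.167
grasp_force: 77.8
clock: 16.43
eef_pos: [724.2, 315.8, 325.6]
tcp_rot: [-3.14, -0.457, 0.4]
contact_force: [0.0, 0.5, -1.6]
opening: 0.168
grasp_force: 78.0
clock: 16.6
eef_pos: [723.7, 315.7, 324.6]
tcp_rot: [-3.14, -0.454, 0.4]
contact_force: [0.3, -0.9, -1.8]
opening: 0.17
grasp_force: 78.0
[629.52617629 275.94122519 233.0095538 ]
```

```bash
python3 steer.py '0 .04 0 -1.6 0 -5.3 0;0 .04 0 -1.6 0 -5.3 0;0 .04 0 -1.6 0 -5.3 0;0 .04 0 -1.6 0 -5.3 0;0 .04 0 -1.6 0 -5.3 0' | grep -E "rot|contact"
python3 steer.py '0 .04 0 -1.6 0 -5.3 0;0 .04 0 -1.6 0 -5.3 0;0 .04 0 -1.6 0 -5.3 0;0 .04 0 -1.6 0 -5.3 0;0 .04 0 -1.6 0 -5.3 0'| grep -E "rot|contact"
python3 steer.py '0 .04 0 -1.6 0 -5.3 0;0 .04 0 -1.6 0 -5.3 0;0 0 0 0 0 0 0;0 0 0 0 0 0 0;0 0 0 0 0 0 0'
python3 steer.py '0 0 0 0 0 0 0;0 0 0 0 0 0 0;0 0 0 0 0 0 0;0 0 0 0 0 0 0;0 0 0 0 0 0 0' >/dev/null
python3 -c "
from h import *
s=r.sense();Q=R.from_euler('xyz',s['tcp_rot']);print(s['qpos'],s['eef_pos']+Q.apply([-132,0,37.5]))
cv2.imwrite('pics/p3.png',cv2.resize(np.hstack([r.grab_frame('scene')[120:300,160:360],r.grab_frame('top')[70:250,160:360]])[:,:,::-1],None,fx=2,fy=2,interpolation=cv2.INTER_CUBIC))"
```

```text
tcp_rot: [-3.14, -0.653, 0.399]
contact_force: [1.0, 0.2, -2.1]
tcp_rot: [-3.139, -0.853, 0.399]
contact_force: [-0.3, 0.6, -2.3]
clock: 17.95
eef_pos: [674.5, 294.9, 360.1]
tcp_rot: [-3.139, -0.931, 0.398]
contact_force: [-0.1, 0.5, -1.8]
opening: 0.168
grasp_force: 78.1
[ 0.41480866  0.14948333  1.96287245 -0.1080203   0.09817298  1.68806051] [628.92533949 275.8644525  231.22861491]
```

View pics/p3.png

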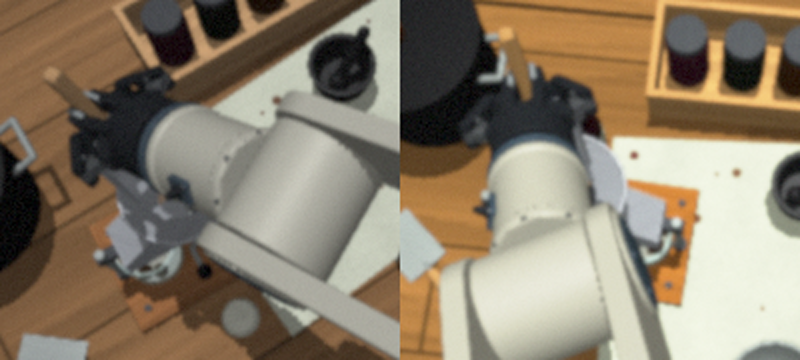

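```bash
python3 steer.py '0 0 0 15 0 -11 0;0 0 0 20 0 -15 0;0 0 0 20 0 -15 0;0 -.08 0 0 0 0 0;0 -.1 0 0 0 0 0' >/dev/null
python3 steer.py '0 -.11 0 0 0 0 0;0 -.11 0 0 0 0 0;0 -.11 0 0 0 0 0;0 -.11 0 0 0 0 0;0 -.11 0 0 0 0 0' >/dev/null
python3 steer.py '0 -.1 0 0 0 0 0;0 -.1 0 0 0 0 0;0 0 0 0 0 0 0' 
python3 -c "
from h import *
go([618,-277,400],[np.pi,0,-.178])"
```

```text
clock: 19.55
eef_pos: [675.2, 295.1, 425.8]
tcp_rot: [-3.14, 0.005, 0.401]
contact_force: [-0.9, -0.5, -2.9]
opening: 0.173
grasp_force: 77.9
now [675.15  295.117 425.81 ] [-3.14   0.005  0.401] j [0.409 0.445 1.13  0.002 1.572 1.58 ] t 19.55
rotvec [-0.     0.005  0.579] rows>= 4.6286756349571085 | d in tool now [-275.59   504.584   26.368] | d in tool after turn [ 45.053 573.197  25.81 ] rows>= 13.802010402913234
```

```bash
python3 steer.py '0 0 .08 0 0 0 0;0 0 .1 0 0 0 0;0 0 .1 0 0 0 0;0 0 .1 0 0 0 0;0 0 .1 0 0 0 0' >/dev/null
python3 steer.py '0 0 .07 0 0 0 0;0 0 .03 1 15 0 0;0 0 0 2 30 0 0;0 0 0 3 38 1 0;0 0 0 3 38 1 0' >/dev/null
python3 steer.py '0 0 0 3 38 2 0;0 0 0 3 38 2 0;0 0 0 3 38 2 0;0 0 0 3 38 2 0;0 0 0 3 38 2 0' >/dev/null
python3 steer.py '0 0 0 3 38 2 0;0 0 0 3 38 2 0;0 0 0 3 38 2 0;0 0 0 3 38 2 0;0 0 0 3 38 2 0' >/dev/null
python3 steer.py '0 0 0 3 30 2 0;0 0 0 3 25 2 0;0 0 0 3 15 2 0;0 0 0 0 0 0 0;0 0 0 0 0 0 0'
python3 -c "
from h import *
go([618,-277,150],[np.pi,0,-.178])
a=r.grab_frame('scene');b=r.grab_frame('top')
k=lambda i,x,y:cv2.resize(i[y:y+100,x:x+133],None,fx=3,fy=3,interpolation=cv2.INTER_CUBIC)
cv2.imwrite('pics/f.png',np.vstack([np.hstack([k(a,195,175),k(b,190,120)]),np.hstack([k(a,380,90),k(b,390,150)])])[:,:,::-1])"
```

```text
clock: 21.63
eef_pos: [619.0, -276.2, 398.7]
tcp_rot: [-3.139, -0.002, -0.18]
contact_force: [0.6, 0.8, -1.7]
opening: 0.171
grasp_force: 78.0
now [ 619.016 -276.228  398.688] [-3.139 -0.002 -0.18 ] j [-0.423  0.345  1.33   0.003  1.466  1.328] t 21.63
rotvec [-0.003 -0.002 -0.002] rows>= 0.03151864001962255 | d in tool now [ -1.271   1.587 248.683] | d in tool after turn [ -0.863   0.94  248.688] rows>= 5.963813264288681
```

View pics/f.png

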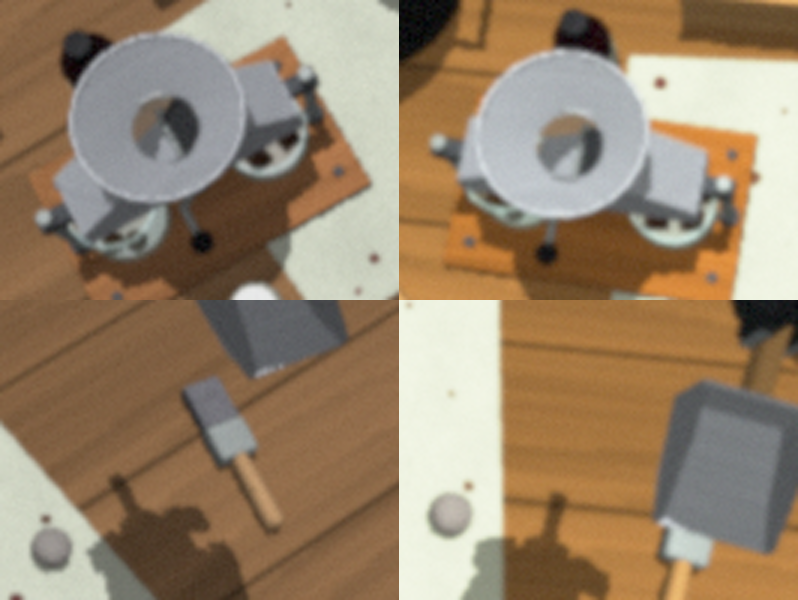

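The scoop and funnel look empty, brown galls show in the tall jar at about (125,235), and the flap knob is still over at (200,240). I'll set the scoop back where it was.

```bash
python3 steer.py '0 0 0 0 0 20 0;0 0 0 0 0 38 0;0 0 0 0 0 38 0;0 0 0 0 0 38 0;0 0 0 0 0 38 0' >/dev/null
python3 steer.py '0 0 0 0 0 38 0;0 0 0 0 0 38 0;0 0 0 0 0 38 0;0 0 0 0 0 25 0;0 0 0 0 0 15 0' >/dev/null
python3 steer.py '0 0 0 0 0 10 0;0 0 0 0 0 5 0;0 0 0 0 0 0 0;0 0 0 0 0 0 0'
```

```text
clock: 22.9
eef_pos: [620.9, -275.4, 59.4]
tcp_rot: [-3.14, -0.003, -0.179]
contact_force: [-0.4, -0.4, -1.1]
opening: 0.174
grasp_force: 77.9
```

```bash
python3 steer.py '0 0 0 0 0 4 0;0 0 0 0 0 3 0;0 0 0 0 0 2 0;0 0 0 0 0 0 0' | grep -E "eef|contact|clock"
python3 steer.py '0 0 0 0 0 1 0;0 0 0 0 0 0 0' | grep -E "eef|contact"
python3 steer.py '0 0 0 0 0 1 0;0 0 0 0 0 0 0' | grep -E "eef|contact"
```

```text
clock: 23.23
eef_pos: [619.7, -275.2, 48.8]
contact_force: [-0.4, 0.6, -0.8]
eef_pos: [620.0, -275.3, 48.4]
contact_force: [-0.3, -0.3, 3.4]
eef_pos: [620.3, -275.3, 48.1]
contact_force: [-1.6, 1.8, 9.6]
```

Touchdown: the force is rising. I'll release and retreat.

```bash
python3 steer.py '0 0 0 0 0 -.8 0;0 0 0 0 0 0 .3;0 0 0 0 0 0 .6;0 0 0 0 0 0 .7;0 0 0 0 0 0 .7'
python3 steer.py '0 0 0 0 0 -10 .7;0 0 0 0 0 -20 .7;0 0 0 0 0 -35 .7;0 0 0 0 0 -38 .7;0 0 0 0 0 -38 .7' >/dev/null
python3 steer.py '0 0 0 0 0 -38 .7;0 0 0 0 0 -38 .7;0 0 0 0 0 -38 .7;0 0 0 0 0 0 .7;0 0 0 0 0 0 .7'
python3 -c "
from h import *
a=r.grab_frame('scene');b=r.grab_frame('top')
k=lambda i,x,y:cv2.resize(i[y:y+100,x:x+133],None,fx=3,fy=3,interpolation=cv2.INTER_CUBIC)
cv2.imwrite('pics/g.png',np.vstack([np.hstack([k(a,195,175),k(b,190,120)]),np.hstack([k(a,380,90),k(b,390,150)])])[:,:,::-1])"
```

```text
clock: 23.98
eef_pos: [619.8, -275.2, 47.5]
tcp_rot: [-3.139, -0.001, -0.18]
contact_force: [0.1, -0.3, 0.1]
opening: 0.693
grasp_force: 0.0
clock: 24.82
eef_pos: [620.6, -276.2, 306.6]
tcp_rot: [-3.141, -0.007, -0.18]
contact_force: [-0.3, 0.8, -0.6]
opening: 0.702
grasp_force: 0.0
```

View pics/g.png

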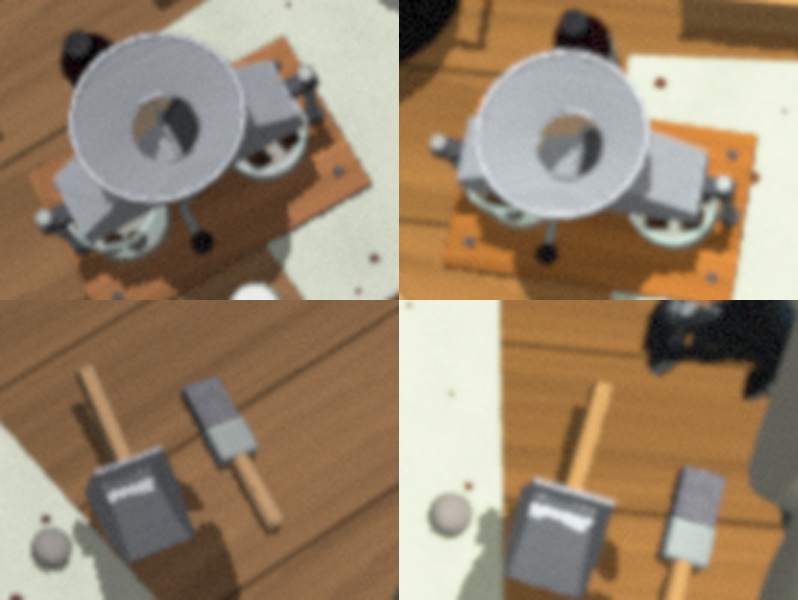

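The empty scoop stands upright at its old place, with its mouth near (155,550). The flap knob is still over at (200,240), and galls show in the tall jar. I'll hand it in.

```bash
python3 -c "
from rig import r
print(r.sign_off())"
```

```text
the job is handed in; nothing more can be done
None
```

I handed the job in at about 25 s: flap fully over to the tall jar, scoop poured and standing upright and empty at its old place, nothing else seen to have moved; galls show in the tall jar, but I could not count all five, and the sign-off gave no verdict.

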